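# Set up the soap and ticket counter

### The arm

A 6-joint arm with a two-finger parallel gripper is mounted at the origin on a cart in front of the work surface, level with it; the furniture and walls round the work are solid. World frame = base frame: x ahead of the robot, y to its left, z up, the work surface at z = 0. Lengths are in m, angles in rad, forces in N, time in s.
With the tool pointing down it reaches from about 0.375 to 0.9 m from the base axis. Payload 3.1 kg.
Tool frame: the origin (TCP) lies where the fingers leave the gripper's body, on its centre line; the fingertips stand 73 mm ahead of it and the grasp point (between the pads) lies 54 mm ahead of it; z points along the fingers, y is the line along which they close (so a half turn about z gives the same grasp; the last joint's range is limited). The gripper opens to 85 mm and grips with 20 to 120 N. Pads are 22 mm wide; open, the fingers measure 114 mm over their backs; the gripper's body (76 mm by 85 mm) begins 54 mm behind the grasp point. The pads swing forward as they close: fully open they stand 13 mm farther back than shut.
Start: joints at [1.087, 0.527, 1.433, -0, 1.181, -0.178], TCP at [0.188, 0.596, 0.304] pointing down, gripper open.
Joint ranges: [-3.08, 3.08], [-0.75, 2.2], [0.22, 2.44], [-1.43, 4.57], [0, 2.65], [-2.85, 2.85]. Speed limits (rad/s): [2.79, 2.79, 3.14, 3.14, 3.14, 3.14].

### API

Orientations are given as a unit quaternion [x, y, z, w].
In Python, from station import manip gives the robot as it stands.
- The arm moves only by the tool step_arm, never from a script. Its argument "moves" is one flat list of numbers, 5 for each row, row after row: the opening, from 0 (shut) to 1 (fully open), then the shift along the world's x, y, z scaled (see below), then the turn about the world's z scaled (see below). In form: [fingers, x, y, z, yaw, fingers, x, y, z, yaw, ...]. A call has 1 to 12 rows; each row is the pose to reach, as a shift and turn from the pose commanded when the call began, turning the shorter way round; what a row does not reach only later rows make up. The controller multiplies each number of a shift by 200 mm and each number of a turn by pi rad. A row lasts 1/8 s, in which the tool goes at most 62.5 mm and 10.7 degrees, less where a joint would pass 70% of its speed; a pose out of reach is approached as far as the arm can. A call with a number of a shift or a turn outside -1 to 1 is refused whole. A call with a gripper value outside its range is refused whole. The fingers move at their own pace and stop on an object; "grip_force" is the grip in N (left out, the last holds). Time passes only in rows, so rows that repeat a pose let the fingers close. It gives the time, the measured TCP pose, the force, the opening and the grip force at its end, in the units of the state.
- manip.sense(): the state, without advancing time (a new reading comes with each control period).
- manip.snapshot(name): name is "side" or "top"; returns a dict with "color" (480x640x3 uint8, blue, green, red), "z_map" (480x640 float32, m along the optical axis (not along the pixel's ray), 0 where there is no reading), "fovy" (degrees; the focal length in pixels is half the picture's height over the tangent of half this angle, whatever the lens; pixels are square), "cx", "cy" (the principal point, pixels), "k1" (the pictures are not rectified: a ray, as slopes to the right and down, at radius r is drawn at 1 + k1 r^2 times it, then the intrinsics apply), "R" (3x3) and "t" (3): a world point X has camera coordinates R X + t. Camera axes: x right, y down, z forward; pixel columns grow to the right and rows downward; lengths in m; the calibration is good to about 2 mm. A picture is of the moment at which its call begins.
- manip.sign_off(): hands the job in; it is judged then, once.
The state is a dict: "t": time; "q": joint angles; "qd": joint speeds; "tau": joint torques, N m; "tcp_pos": TCP position; "tool_rot": TCP orientation; "force": force on the tool from outside, world axes, zero at the start; "ft_torque": the same for the moment, N m; "finger_gap": opening from 0.0 (shut) to 1.0 (fully open); "gripper_force": force on a finger pad.
Only numpy, scipy, OpenCV 4.12 (cv2) and the standard library are available. Lean on these libraries where they do the work, as an engineer would, in place of code of your own. Each camera call takes 0.05 s, during which the arm holds its last target. There are 200 camera calls.

### The job

Get the service counter ready for opening: stand every soap carton upright in a slot of the rack, one to a slot and right down on the slot's floor, slide both ticket rolls all the way down onto the holder's spindle, one on top of the other, and set the white price plaque lengthways on the sloped stand so that it lies flat on the board with its lower end resting against the lip. Leave the mug and the lint brush where they are.

Things in the scene. Friction and masses are not known exactly. Their poses are not given: they have to be found in the camera images.
- rack: Bright metal soap-carton rack, fixed to the table: 70 mm (its x) by 188 mm (its y), 32 mm high, open on top, with four rectangular upright slots in a row along its y axis. Each slot is 62 mm (x) by 42 mm (y), 46 mm from slot to slot, walls 4 mm thick; origin under its centre on the table. Its place and yaw vary.
- slot_1 (a point): Centre of the floor of slot 1 of the rack (4 mm above the table; the slot's mouth is 28 mm higher); x runs along the slot's 62 mm side, y along its 42 mm side.
- slot_2 (a point): Centre of the floor of slot 2 of the rack (4 mm above the table; the slot's mouth is 28 mm higher); x runs along the slot's 62 mm side, y along its 42 mm side.
- slot_3 (a point): Centre of the floor of slot 3 of the rack (4 mm above the table; the slot's mouth is 28 mm higher); x runs along the slot's 62 mm side, y along its 42 mm side.
- slot_4 (a point): Centre of the floor of slot 4 of the rack (4 mm above the table; the slot's mouth is 28 mm higher); x runs along the slot's 62 mm side, y along its 42 mm side.
- stand: Small dark metal plaque stand, fixed to the table, base 115 x 70 mm, origin under its centre on the table; its sloped board falls towards its own -x side, where the lip is. Its place and yaw vary.
- stand_face: The sloped bright board of the stand, 36 mm wide and 100 mm long, tilted 25 degrees from level. Origin on its upper surface (52 mm above the table); x points straight up the slope, z square out of the board. The bottom lip's inner face is at x = -42 mm and the lip stands 11 mm out of the board and is 36 mm wide, so a plaque resting on the board against the lip has its centre at x = 0, z = +5 mm. The board is narrower than the plaque, which overhangs it by 7 mm each side.
- holder: Roll holder, fixed to the table: a round dark base 72 mm across and 8 mm thick with one upright round steel spindle, 12 mm thick, its pointed top 76 mm above the table. Origin under its centre on the table, on the spindle's axis. The stand and the holder may have swapped places.
- spindle_foot (a point): Foot of the spindle: on its axis, on top of the round base (8 mm above the table), 68 mm below the spindle's tip.
- carton_1_c (a point): Centre of a soap carton (33 mm above its underside): a plain brown cardboard box 56 mm (x) by 36 mm (y) by 66 mm high (z up), about 0.12 kg, standing upright on the table at the start. Its two ends (across x, 56 mm apart) are free to grip when the cartons stand in the rack. Three or four of them are present; an absent one reads None.
- carton_2_c (a point): Centre of a soap carton (33 mm above its underside): a plain brown cardboard box 56 mm (x) by 36 mm (y) by 66 mm high (z up), about 0.12 kg, standing upright on the table at the start. Its two ends (across x, 56 mm apart) are free to grip when the cartons stand in the rack. Three or four of them are present; an absent one reads None.
- carton_3_c (a point): Centre of a soap carton (33 mm above its underside): a plain brown cardboard box 56 mm (x) by 36 mm (y) by 66 mm high (z up), about 0.12 kg, standing upright on the table at the start. Its two ends (across x, 56 mm apart) are free to grip when the cartons stand in the rack. Three or four of them are present; an absent one reads None.
- carton_4_c (a point): Centre of a soap carton (33 mm above its underside): a plain brown cardboard box 56 mm (x) by 36 mm (y) by 66 mm high (z up), about 0.12 kg, standing upright on the table at the start. Its two ends (across x, 56 mm apart) are free to grip when the cartons stand in the rack. Three or four of them are present; an absent one reads None.
- roll_1_c (a point): Centre of a ticket paper roll (20 mm above its underside): 56 mm across, 40 mm high, axis z, with a through bore of 19 mm; about 0.08 kg, standing flat on the table at the start. It can go on the spindle either way up.
- roll_2_c (a point): Centre of a ticket paper roll (20 mm above its underside): 56 mm across, 40 mm high, axis z, with a through bore of 19 mm; about 0.08 kg, standing flat on the table at the start. It can go on the spindle either way up.
- plaque_c (a point): Centre of the blank price plaque: a white plastic tablet 84 mm (x) by 50 mm (y) by 10 mm thick (z), about 0.09 kg, lying flat on the table at the start, grey face up.
- mug_c (a point): Mug, 82 x 114 mm over its handle and 91 mm high, standing at the back of the table; point half-way up. Not to be moved.
- brush_c (a point): Lint brush, 30 x 85 x 23 mm, lying at the back right of the table; point half-way up. Not to be moved.
Mind the look-alikes: they are no part of the job. Leave any yellow look-alike of the part that bears carton_2_c alone.

How it is judged:
At the end, for the whole second after the job is handed in: Cartons upright on slot floors (7 mm off centre, 4 mm high at most); both rolls on the spindle, level, within 8 mm of its axis and 4 mm of fully down; plaque flat on the board (7 degrees), lengthways (8 degrees), within 12 mm of its middle line and 5 mm of the lip; all at rest ((horizontal distance between carton_1_c and slot_1 below 0.007 m or horizontal distance between carton_1_c and slot_2 below 0.007 m or horizontal distance between carton_1_c and slot_3 below 0.007 m or horizontal distance between carton_1_c and slot_4 below 0.007 m) and height (world z) of carton_1_c between 0.033 and 0.041 m and angle between each of carton_1_c, carton_2_c, carton_3_c, carton_4_c's own z axis and vertical below 0.12 rad and linear speed of each of carton_1, carton_2, carton_3, carton_4, roll_1, roll_2, plaque below 0.02 m/s and (horizontal distance between carton_2_c and slot_1 below 0.007 m or horizontal distance between carton_2_c and slot_2 below 0.007 m or horizontal distance between carton_2_c and slot_3 below 0.007 m or horizontal distance between carton_2_c and slot_4 below 0.007 m) and height (world z) of carton_2_c between 0.033 and 0.041 m and (horizontal distance between carton_3_c and slot_1 below 0.007 m or horizontal distance between carton_3_c and slot_2 below 0.007 m or horizontal distance between carton_3_c and slot_3 below 0.007 m or horizontal distance between carton_3_c and slot_4 below 0.007 m) and height (world z) of carton_3_c between 0.033 and 0.041 m and (horizontal distance between carton_4_c and slot_1 below 0.007 m or horizontal distance between carton_4_c and slot_2 below 0.007 m or horizontal distance between carton_4_c and slot_3 below 0.007 m or horizontal distance between carton_4_c and slot_4 below 0.007 m) and height (world z) of carton_4_c between 0.033 and 0.041 m and horizontal distance between each of roll_1_c, roll_2_c and spindle_foot below 0.008 m and height (world z) of each of roll_1_c, roll_2_c below 0.072 m and angle between each of roll_1_c, roll_2_c's own z axis and vertical below 0.15 rad and x of plaque_c in the frame of stand_face between -0.004 and 0.005 m and y of plaque_c in the frame of stand_face between -0.012 and 0.012 m and z of plaque_c in the frame of stand_face between 0.002 and 0.0085 m and angle between the z axis of plaque_c and the z axis of stand_face, either way round below 0.12 rad and angle between the x axis of plaque_c and the x axis of stand_face, either way round below 0.15 rad); the robot touches nothing.
It fails at once if the mug is pushed more than 3 cm from its place (distance of mug_c from where it was at the start of the episode above 0.03 m).
It fails at once if the lint brush is pushed more than 3 cm from its place (distance of brush_c from where it was at the start of the episode above 0.03 m).
Of carton_1, carton_2, carton_3, carton_4 only 3 to 4 are there at a start; the rules pass over those that are not, and their reading is None.
At some moment in a run one of roll_1, roll_2, plaque may be knocked a few centimetres aside while the robot is not near it.
It also fails if it takes over 210 s, if anything falls off the work surface, if the arm or the gripper's body presses on something with over 40 N, if the wrist force passes 120 N, or if a joint passes its speed limit or range.

## Working session

There is one attempt and no reset: what is moved stays moved. The work goes in short steps, Python scripts to look and compute and a tool call to move; the robot and the scene stay as the last step left them, time stands still between calls to the robot, and variables do not carry over. Pictures are saved under pics/ and viewed, at most 14 in all, crops included, and the job is handed in when it is done.

Besides the shell and the picture viewer there is one more tool, called after ">>>" as name(argument=value, ...), one argument or row to a line, values as JSON. step_arm: Moves the arm, as the interface text tells. Its arguments: {"type":"object","properties":{"moves":{"type":"array","items":{"type":"number"}},"grip_force":{"type":"number"}},"required":["moves"]}

```bash
mkdir -p pics; cat > h.py <<'E'
import numpy as np, cv2
from station import manip
def snap(n): return manip.snapshot(n)
def K(s):
    f=240/np.tan(np.radians(s['fovy'])/2)
    return f
def rays(s,uv):
    uv=np.atleast_2d(np.asarray(uv,float)); f=K(s)
    d=(uv-[s['cx'],s['cy']])/f
    u=d.copy()
    for _ in range(20): u=d/(1+s['k1']*(u**2).sum(1,keepdims=True))
    return u
def onplane(s,uv,z):
    u=rays(s,uv); R=np.array(s['R']);t=np.array(s['t'])
    c=-R.T@t; w=np.c_[u,np.ones(len(u))]@R
    return c+w*((z-c[2])/w[:,2])[:,None]
def cloud(s):
    v,u=np.mgrid[0:480,0:640]
    r=rays(s,np.c_[u.ravel(),v.ravel()]); z=s['z_map'].ravel()[:,None]
    P=np.c_[r*z,z]; R=np.array(s['R']);t=np.array(s['t'])
    X=(P-t)@R; X[z[:,0]==0]=np.nan
    return X.reshape(480,640,3)
E
python3 - <<'E'
from h import *
for n in('top','side'):
    s=snap(n); cv2.imwrite(f'pics/{n}0.png',s['color']); R=np.array(s['R']); print(n,s['fovy'],s['k1'],s['cx'],s['cy'],(-R.T@np.array(s['t'])).round(3),R[2].round(2), (s['z_map']>0).mean())
print(manip.sense())
E
```

```text
top 43.17295812310931 -0.08472471532157615 314.851547995314 225.88641457216727 [0.413 0.163 1.061] [ 0.18 -0.   -0.98] 0.996044921875
side 44.59768392743738 -0.16668288403064613 314.86776289542445 236.903667270882 [ 0.205 -0.789  0.594] [ 0.33  0.82 -0.46] 0.87580078125
{'t': 0.1, 'q': array([ 1.08748358e+00,  5.28375336e-01,  1.43376732e+00,  2.09470754e-05,
        1.18140598e+00, -1.78516379e-01]), 'qd': array([ 0.00111642, -0.00207931, -0.00350304,  0.0018407 ,  0.00052608,
        0.00110496]), 'tau': array([ 9.04005719e-05, -4.43311000e+01, -1.78588110e+01, -1.78382684e-04,
        3.90464542e-03,  2.05270403e-06]), 'tcp_pos': array([0.18730307, 0.59574958, 0.3030322 ]), 'tool_rot': array([ 1.51812820e-01,  9.88408777e-01, -9.21783266e-04, -3.26917154e-04]), 'force': array([ 0.38918655, -0.08850823, -0.09552044]), 'ft_torque': array([-0.00689674, -0.05208906, -0.0214657 ]), 'gripper_force': 0.0, 'finger_gap': 0.9997465904719051}
```

View pics/top0.png

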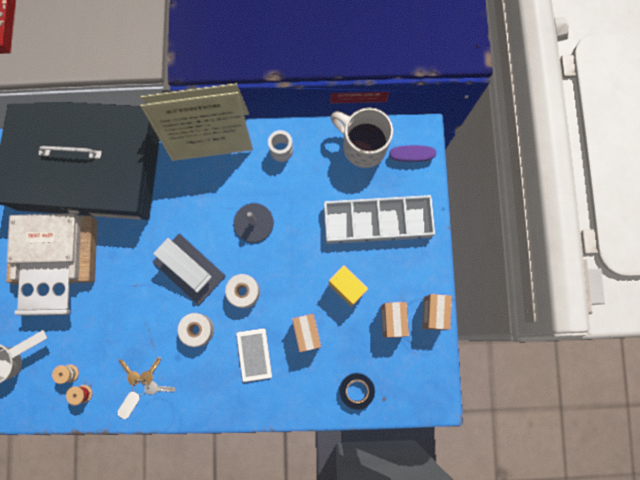

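View pics/side0.png

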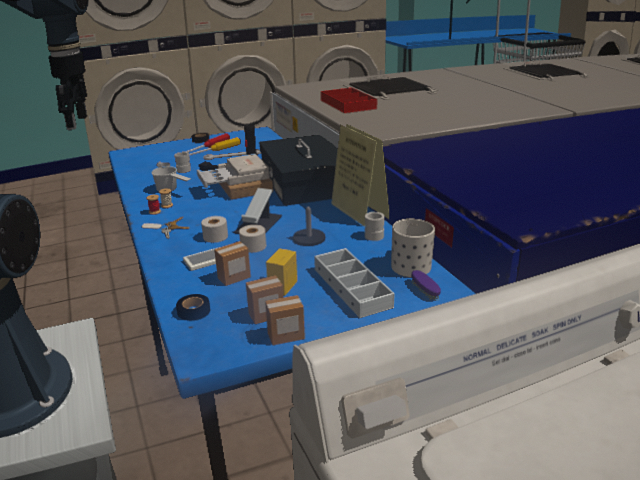

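Top view: brown cartons at (306,333), (396,320) and (437,312), with the yellow decoy at (348,285). Rolls are at (241,292) and (195,331), and the plaque at (254,355). The stand is at (188,268), the holder at (253,223) and the rack at (380,220). The side view agrees with this. Next I'll measure them by height.

```bash
cat >> h.py <<'E'
def blob(X,uv,zlo,zhi,r=45):
    """points in a height band, connected with seed pixel; returns world minAreaRect"""
    m=((X[...,2]>zlo)&(X[...,2]<zhi)).astype(np.uint8)
    w=np.zeros_like(m); w[max(0,uv[1]-r):uv[1]+r,max(0,uv[0]-r):uv[0]+r]=1; m*=w
    n,l,st,_=cv2.connectedComponentsWithStats(m,connectivity=4)
    v,u=np.nonzero(m); i=np.argmin((u-uv[0])**2+(v-uv[1])**2); k=l[v[i],u[i]]
    P=X[l==k]; rc=cv2.minAreaRect((P[:,:2]*1000).astype(np.float32))
    return P,rc
def pr(n,P,rc): print(n,len(P),'c',np.round(rc[0],1),'size',np.round(rc[1],1),'ang',round(rc[2],1),'z med',round(float(np.median(P[:,2])),4),'zmax',round(float(P[:,2].max()),4))
E
python3 - <<'E'
from h import *
s=snap('top');X=cloud(s)
print('table',np.round(X[400,200],4),X[180,200].round(4),X[395,300].round(4))
for n,uv,a,b in [('cA',(306,330),.055,.08),('cB',(396,318),.055,.08),('cC',(437,310),.055,.08),('yel',(348,285),.055,.08),('r1',(241,280),.034,.05),('r2',(195,320),.034,.05),('cup',(280,136),.03,.2),('pl',(254,355),.006,.02),('holdbase',(253,235),.004,.015),('spin',(250,213),.05,.09),('rack',(380,240),.024,.045),('stand',(185,265),.02,.12),('mug',(366,120),.05,.15),('brush',(412,153),.01,.05),('tape',(357,378),.008,.06)]:
    r=70 if n in('rack','stand') else 30
    P,rc=blob(X,uv,a,b,r); pr(n,P,rc)
P,rc=blob(X,(182,262),.02,.12,60)
# plane fit of board
c=P.mean(0);_,sv,V=np.linalg.svd(P-c,full_matrices=False);print('board',c,V[2],sv)
E
```

```text
table [ 0.3153  0.3671 -0.0006] [7.026e-01 3.685e-01 7.000e-04] [ 0.3197  0.1961 -0.0032]
cA 777 c [424.9 182.4] size [56.3 36.1] ang 11.2 z med 0.0663 zmax 0.0709
cB 795 c [442.   34.5] size [56.4 36.8] ang 0.7 z med 0.0663 zmax 0.0713
cC 796 c [452.  -37.6] size [37.1 56.5] ang 83.9 z med 0.0663 zmax 0.0724
yel 765 c [501.3 111.2] size [55.7 36.5] ang 43.9 z med 0.0663 zmax 0.0721
r1 747 c [498.5 289.3] size [53.1 54. ] ang 87.6 z med 0.0402 zmax 0.0467
r2 800 c [434.1 370.1] size [55.3 55.2] ang 63.2 z med 0.0401 zmax 0.0456
cup 323 c [754.1 220.3] size [40.4 40.7] ang 89.0 z med 0.0487 zmax 0.0555
pl 1420 c [390.5 272.8] size [83.4 50.5] ang 7.0 z med 0.0104 zmax 0.016
holdbase 1125 c [619.5 273.9] size [71.5 66. ] ang 89.7 z med 0.0083 zmax 0.0149
spin 55 c [621.2 272.4] size [10.7 11.2] ang 67.7 z med 0.0716 zmax 0.0775
rack 1125 c [618.3  51.5] size [ 71.5 188.7] ang 1.9 z med 0.0315 zmax 0.0382
stand 1299 c [541.6 386.9] size [95.4 36.6] ang 47.0 z med 0.0528 zmax 0.0773
mug 831 c [759.7  74.8] size [93.6 75. ] ang 89.5 z med 0.08 zmax 0.0949
brush 669 c [735.3 -15.7] size [84.6 29.2] ang 88.0 z med 0.0223 zmax 0.0292
tape 675 c [326.4 100.5] size [58.9 54.6] ang 88.4 z med 0.0191 zmax 0.0239
board [0.54244659 0.38746387 0.05315409] [ 0.26326524  0.28428924 -0.92188451] [1.04972445 0.37885208 0.10491285]
```

>>> step_arm(
  moves=[1,0.97,-0.97,-0.2,0.097,1,0.97,-0.97,-0.2,0.097,1,0.97,-0.97,-0.2,0.097,1,0.97,-0.97,-0.2,0.097,1,0.97,-0.97,-0.2,0.097,1,0.97,-0.97,-0.2,0.097,1,0.97,-0.97,-0.2,0.097],
  grip_force=30,
)

```text
t: 1.02
tcp_pos: [0.3811, 0.4025, 0.2639]
tool_rot: [0.0, 1.0, 0.0, -0.0]
force: [0.2, -0.7, -0.0]
finger_gap: 1.0
gripper_force: 0.0
```

>>> step_arm(
  moves=[1,0.26,-0.16,-0.3,0,1,0.26,-0.16,-0.3,0,1,0.26,-0.16,-0.6,0,1,0.26,-0.16,-0.9,0,1,0.26,-0.16,-0.9,0,0.5,0.26,-0.16,-0.9,0,0.3,0.26,-0.16,-0.9,0,0.3,0.26,-0.16,-0.9,0,0.3,0.26,-0.16,-0.9,0,0.3,0.26,-0.16,-0.9,0,0.3,0.26,-0.16,-0.9,0],
)

```text
t: 2.4
tcp_pos: [0.435, 0.3715, 0.0877]
tool_rot: [-0.0, 1.0, 0.002, 0.003]
force: [-0.8, 1.8, 8.0]
finger_gap: 0.647
gripper_force: 32.5
```

>>> step_arm(
  moves=[0.3,0,0,0.25,0,0.3,0,0,0.55,0,0.3,0.2,-0.1,0.6,0,0.3,0.4,-0.2,0.6,0,0.3,0.65,-0.35,0.6,0,0.3,0.93,-0.486,0.6,0,0.3,0.93,-0.486,0.6,0,0.3,0.93,-0.486,0.6,0,0.3,0.93,-0.486,0.6,0],
)

```text
t: 3.52
tcp_pos: [0.618, 0.2738, 0.2046]
tool_rot: [-0.001, 1.0, 0.0, -0.0]
force: [-0.4, 0.4, -1.1]
finger_gap: 0.649
gripper_force: 32.6
```

```bash
python3 - <<'E'
from h import *
s=snap('side');cv2.imwrite('pics/s1.png',cv2.resize(s['color'][150:300,180:380],None,fx=3,fy=3))
t=snap('top');X=cloud(t)
for n,uv,a,b in [('r1',(241,280),.034,.05),('pl',(254,355),.006,.02),('r2 held',(250,200),.10,.16)]: pr(n,*blob(X,uv,a,b,30))
print(manip.sense()['tcp_pos'])
E
```

```text
Traceback (most recent call last):
  File "h.py", line 28, in blob
    v,u=np.nonzero(m); i=np.argmin((u-uv[0])**2+(v-uv[1])**2); k=l[v[i],u[i]]
                         ~~~~~~~~~^^^^^^^^^^^^^^^^^^^^^^^^^^^
ValueError: attempt to get argmin of an empty sequence
```

View pics/s1.png

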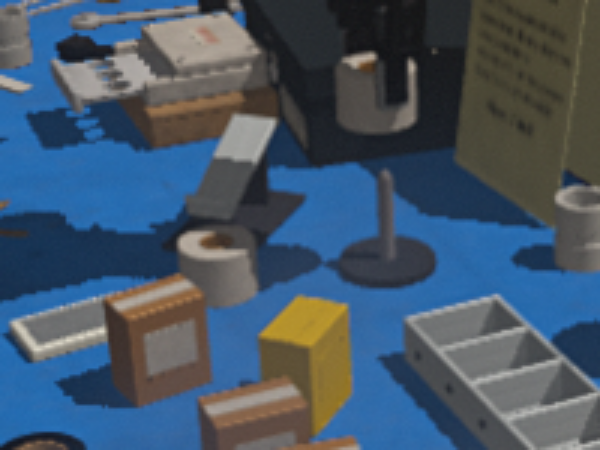

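The side crop shows the roll held level at about full-image pixel (305,182), with the spindle tip at (309,207). I'll check both by projection.

```bash
cat >> h.py <<'E'
def proj(s,P):
    P=np.atleast_2d(P); C=P@np.array(s['R']).T+np.array(s['t']); u=C[:,:2]/C[:,2:]
    u=u*(1+s['k1']*(u**2).sum(1,keepdims=True)); return u*K(s)+[s['cx'],s['cy']]
E
python3 - <<'E'
from h import *
s=snap('side');X=cloud(s);P0=manip.sense()['tcp_pos'];print(P0)
print('proj roll',proj(s,[.618,.2738,.137]),'tip',proj(s,[.6205,.2728,.076]),'mid',proj(s,[.6205,.2728,.045]))
from scipy.optimize import least_squares
R=X[168:194,288:322].reshape(-1,3); R=R[(np.hypot(R[:,0]-.618,R[:,1]-.274)<.045)&(R[:,2]>.11)&(R[:,2]<.16)]
c=R[:,:2]; 
f=least_squares(lambda p:np.hypot(c[:,0]-p[0],c[:,1]-p[1])-.028,[.618,.274],loss='soft_l1',f_scale=.002);print('roll circ',f.x,len(c),np.median(R[:,2]))
S=X[200:240,300:318].reshape(-1,3); S=S[(np.hypot(S[:,0]-.62,S[:,1]-.273)<.015)&(S[:,2]>.02)&(S[:,2]<.07)];c=S[:,:2]
f=least_squares(lambda p:np.hypot(c[:,0]-p[0],c[:,1]-p[1])-.006,[.62,.273],loss='soft_l1',f_scale=.001);print('spin circ',f.x,len(c))
E
```

```text
[0.61844709 0.27390997 0.20426229]
proj roll [[304.79206717 180.44649763]] tip [[307.02035967 206.94039939]] mid [[307.4856622  220.00085353]]
roll circ [0.61929861 0.27089856] 547 0.14400172072239642
spin circ [0.62070962 0.27216869] 110
```

>>> step_arm(
  moves=[0.3,0.012,-0.008,0,0,0.3,0.012,-0.008,-0.1,0,0.3,0.012,-0.008,-0.18,0,0.3,0.012,-0.008,-0.25,0,0.3,0.012,-0.008,-0.32,0,0.3,0.012,-0.008,-0.38,0,0.3,0.012,-0.008,-0.44,0],
)

```text
t: 4.55
tcp_pos: [0.6221, 0.2714, 0.1151]
tool_rot: [0.0, 1.0, 0.0, 0.0]
force: [-0.8, 0.4, 0.2]
finger_gap: 0.649
gripper_force: 32.6
```

>>> step_arm(
  moves=[0.3,0,0,-0.05,0,0.3,0,0,-0.09,0,0.3,0,0,-0.09,0,1,0,0,-0.09,0,1,0,0,-0.09,0,1,0,0,-0.09,0,1,0,0,0.2,0,1,0,0,0.5,0,1,-0.3,0.04,0.6,0,1,-0.6,0.08,0.6,0,1,-0.6,0.08,0.6,0],
)

```text
t: 5.92
tcp_pos: [0.4951, 0.2872, 0.2357]
tool_rot: [-0.001, 1.0, -0.001, -0.004]
force: [1.0, -0.2, -0.4]
finger_gap: 0.999
gripper_force: 0.0
```

```bash
python3 - <<'E'
from h import *
t=snap('top');X=cloud(t);print(manip.sense()['tcp_pos'])
cv2.imwrite('pics/t2.png',t['color'][150:450,120:480])
for n,uv,a,b in [('r1',(241,280),.034,.05),('pl',(254,355),.006,.02),('on',(253,215),.034,.06)]:
  try: pr(n,*blob(X,uv,a,b,30))
  except Exception as e: print(n,'none')
s=snap('side');X=cloud(s)
m=X[(np.hypot(X[...,0]-.621,X[...,1]-.272)<.03)]; print('top z',np.nanpercentile(m[:,2],[50,90,99]))
m=X[(np.hypot(X[...,0]-.4985,X[...,1]-.2893)<.03)]; print('r1 z',np.nanpercentile(m[:,2],[50,90,99]))
E
```

```text
[0.49926472 0.28759388 0.23635946]
r1 51 c [476.5 298.2] size [14.6 13.6] ang 15.6 z med 0.0405 zmax 0.0443
pl 1 c [439.2 230.9] size [0. 0.] ang 0.0 z med 0.0063 zmax 0.0063
on 652 c [623.6 266.7] size [55.6 43.8] ang 23.4 z med 0.048 zmax 0.0594
top z [0.04214345 0.05386769 0.07551719]
r1 z [0.04074004 0.40795266 0.43634238]
```

View pics/t2.png

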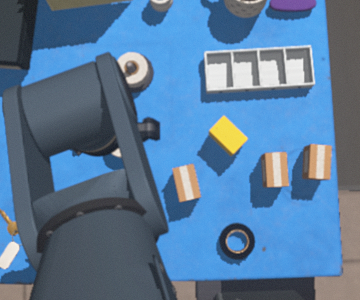

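Top crop shows the first roll on the spindle at (133,70), its top at 48 mm, so it is fully down. The arm hides the second roll, so I'll check it from the side.

```bash
cat >> h.py <<'E'
from scipy.optimize import least_squares
def circ(X,c0,r,zlo,zhi,rr=.028):
    P=X.reshape(-1,3); P=P[(np.hypot(P[:,0]-c0[0],P[:,1]-c0[1])<r)&(P[:,2]>zlo)&(P[:,2]<zhi)]
    return P
E
python3 - <<'E'
from h import *
s=snap('side');X=cloud(s)
P=circ(X,(.4985,.2893),.06,.036,.044); print(len(P)); print(cv2.minEnclosingCircle((P[:,:2]*1000).astype(np.float32)), np.percentile(P[:,:2],[2,98],axis=0))
P=circ(X,(.3905,.2728),.08,.006,.014); print(len(P),cv2.minAreaRect((P[:,:2]*1000).astype(np.float32)))
E
```

```text
273
((500.3580322265625, 303.72589111328125), 44.8577766418457) [[0.47312082 0.26215602]
 [0.52277452 0.34159192]]
412 ((387.63531494140625, 270.1380615234375), (82.46448516845703, 54.27053451538086), 9.209403038024902)
```

>>> step_arm(
  moves=[1,-0.02,0.01,0,0.167,1,-0.02,0.01,-0.1,0.167,1,-0.02,0.01,-0.2,0.167,1,-0.02,0.01,-0.5,0.167,1,-0.02,0.01,-0.76,0.167,1,-0.02,0.01,-0.76,0.167,0.3,-0.02,0.01,-0.76,0.167,0.3,-0.02,0.01,-0.76,0.167,0.3,-0.02,0.01,-0.76,0.167,0.3,-0.02,0.01,-0.76,0.167,0.3,-0.02,0.01,-0.76,0.167],
)

```text
t: 7.45
tcp_pos: [0.4999, 0.29, 0.0867]
tool_rot: [-0.259, 0.966, 0.0, 0.003]
force: [-0.3, -0.7, 7.2]
finger_gap: 0.649
gripper_force: 32.4
```

>>> step_arm(
  moves=[0.3,0,0,0.25,0,0.3,0,0,0.5,0,0.3,0,0,0.7,0,0.3,0.2,-0.03,0.7,0,0.3,0.4,-0.06,0.7,0,0.3,0.61,-0.088,0.7,0,0.3,0.61,-0.088,0.7,0,0.3,0.61,-0.088,0.7,0,0.3,0.61,-0.088,0.7,0],
)

```text
t: 8.57
tcp_pos: [0.6183, 0.2721, 0.224]
tool_rot: [-0.26, 0.966, 0.0, -0.001]
force: [-0.3, 0.5, -1.3]
finger_gap: 0.646
gripper_force: 32.5
```

```bash
python3 - <<'E'
from h import *
s=snap('side');X=cloud(s);P0=manip.sense()['tcp_pos'];print(P0)
c=proj(s,[P0[0],P0[1],P0[2]-.066])[0];print('roll',c,'tip',proj(s,[.6222,.2713,.076]))
cv2.imwrite('pics/s2.png',cv2.resize(s['color'][140:260,240:380],None,fx=4,fy=4))
E
```

```text
[0.61852154 0.27216818 0.22410684]
roll [304.97584463 171.21573293] tip [[308.0220149  207.05550084]]
```

View pics/s2.png

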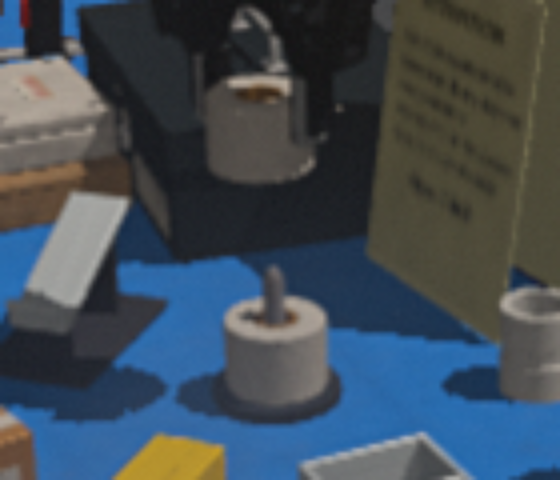

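The second roll is held level at (305,171), with the first seated below it and the spindle tip at (308,207). I'll lower it.

>>> step_arm(
  moves=[0.3,0.009,-0.002,0,0,0.3,0.009,-0.002,-0.1,0,0.3,0.009,-0.002,-0.2,0,0.3,0.009,-0.002,-0.27,0,0.3,0.009,-0.002,-0.32,0,0.3,0.009,-0.002,-0.36,0,0.3,0.009,-0.002,-0.39,0],
)

```text
t: 9.5
tcp_pos: [0.6219, 0.2714, 0.1456]
tool_rot: [-0.259, 0.966, 0.0, 0.0]
force: [-0.8, -0.5, -0.3]
finger_gap: 0.653
gripper_force: 32.5
```

>>> step_arm(
  moves=[0.3,0,0,-0.03,0,0.3,0,0,-0.05,0,0.3,0,0,-0.05,0,1,0,0,-0.05,0,1,0,0,-0.05,0,1,0,0,-0.05,0,1,0,0,0.2,0,1,0,0,0.4,0,1,-0.3,-0.2,0.45,-0.05,1,-0.6,-0.4,0.45,-0.1,1,-0.6,-0.4,0.45,-0.15,1,-0.6,-0.4,0.45,-0.167],
)

```text
t: 11.0
tcp_pos: [0.4997, 0.1905, 0.2364]
tool_rot: [0.002, 1.0, -0.0, -0.001]
force: [0.1, -0.2, 0.6]
finger_gap: 1.0
gripper_force: 0.0
```

```bash
python3 - <<'E'
from h import *
print(manip.sense()['tcp_pos'])
s=snap('side');X=cloud(s)
t=snap('top');Y=cloud(t)
for Z in (X,Y):
  P=circ(Z,(.622,.271),.03,.03,.12); print(len(P),np.percentile(P[:,2],[50,90,98]))
for n,uv,a,b in [('pl',(254,355),.006,.02),('on',(253,215),.07,.1),('cA',(306,330),.055,.08)]:
  try: pr(n,*blob(Y,uv,a,b,30))
  except Exception as e: print(n,'none')
E
```

```text
[0.49973087 0.1904984  0.23640115]
724 [0.07149158 0.08974356 0.09076551]
630 [0.08777553 0.09045094 0.09180086]
pl 1 c [403.8 314. ] size [0. 0.] ang 0.0 z med 0.006 zmax 0.006
on 590 c [628.1 272.9] size [39.8 55.7] ang 12.0 z med 0.088 zmax 0.0938
cA 143 c [447.2 186.7] size [10.8 35.8] ang 10.9 z med 0.0663 zmax 0.0709
```

>>> step_arm(
  moves=[0.85,-0.2,0.15,0,0.039,0.85,-0.4,0.3,-0.1,0.039,0.85,-0.559,0.408,-0.2,0.039,0.85,-0.559,0.408,-0.45,0.039,0.85,-0.559,0.408,-0.65,0.039,0.85,-0.559,0.408,-0.77,0.039,0.85,-0.559,0.408,-0.82,0.039,0.85,-0.559,0.408,-0.82,0.039],
)

```text
t: 12.1
tcp_pos: [0.3902, 0.2731, 0.0716]
tool_rot: [-0.061, 0.998, -0.0, -0.0]
force: [0.1, 0.3, -0.3]
finger_gap: 0.849
gripper_force: 0.0
```

```bash
python3 - <<'E'
from h import *
print(manip.sense()['tcp_pos'],manip.sense()['finger_gap'])
s=snap('side');X=cloud(s)
P=circ(X,(.3905,.2728),.08,.006,.014); print(len(P),cv2.minAreaRect((P[:,:2]*1000).astype(np.float32)))
cv2.imwrite('pics/s3.png',cv2.resize(s['color'][200:320,130:290],None,fx=4,fy=4))
E
```

```text
[0.39017416 0.27310974 0.07161591] 0.8486466082329783
312 ((374.024169921875, 253.3604736328125), (50.34974670410156, 121.67971801757812), 3.201354503631592)
```

View pics/s3.png

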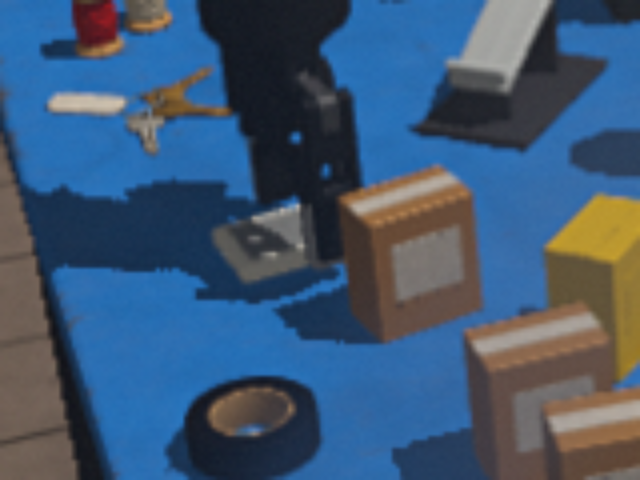

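The plaque lies between the fingers, around crop (270,245). I'll close gently.

>>> step_arm(
  moves=[0.5,0,0,0,0,0.5,0,0,0,0,0.5,0,0,0,0,0.5,0,0,0,0,0.5,0,0,0,0],
  grip_force=22,
)

```text
t: 12.78
tcp_pos: [0.3905, 0.2732, 0.073]
tool_rot: [-0.061, 0.998, 0.0, 0.001]
force: [0.1, 0.3, 6.4]
finger_gap: 0.575
gripper_force: 23.0
```

>>> step_arm(
  moves=[0.5,0,0,0.15,0,0.5,0,0,0.35,0,0.5,0,0,0.6,0,0.5,0.1,0,0.75,0.05,0.5,0.1,0,0.75,0.1,0.5,0.1,0,0.75,0.15,0.5,0.1,0,0.75,0.2,0.5,0.1,0,0.75,0.222,0.5,0.1,0,0.75,0.222],
)

```text
t: 13.9
tcp_pos: [0.4095, 0.2728, 0.222]
tool_rot: [-0.398, 0.917, 0.0, -0.0]
force: [-0.7, 0.2, -0.9]
finger_gap: 0.574
gripper_force: 24.3
```

```bash
python3 - <<'E'
from h import *
st=manip.sense();print(st['tcp_pos'],st['finger_gap'],st['tool_rot'])
t=snap('top');Y=cloud(t)
m=np.zeros((480,640),bool)
P,rc=blob(Y,(182,262),.02,.12,60); pr('stand',P,rc)
# board inliers
c=P[(P[:,2]>.04)];c0=np.median(c,0)
for _ in range(5):
    q=c.mean(0);n=np.linalg.svd(c-q,full_matrices=False)[2][2];n*=np.sign(n[2]);d=(P-q)@n;c=P[abs(d)<.003]
print('n',n,'yaw up',np.degrees(np.arctan2(-n[1],-n[0])),'tilt',np.degrees(np.arccos(n[2])),q,len(c))
pr('board',c,cv2.minAreaRect((c[:,:2]*1000).astype(np.float32)))
print('xy where z=.052 along axis')
u=-n[:2]/np.hypot(*n[:2]);rc=cv2.minAreaRect((P[:,:2]*1000).astype(np.float32));b=np.array(rc[0])/1000
zb=q[2]-((b-q[:2])@n[:2])/n[2];print(b,zb, b+u*(.052-zb)/np.tan(np.radians(25)))
l=P[((P-q)@n>.005)];print('lip',len(l),l.mean(0), ((l[:,:2]-b)@u).min())
s=snap('side');cv2.imwrite('pics/s4.png',cv2.resize(s['color'][120:270,150:310],None,fx=4,fy=4))
E
```

```text
[0.40951059 0.27284047 0.2219841 ] 0.573893452209308 [-3.98208388e-01  9.17294964e-01  7.72428449e-06 -1.71735933e-04]
stand 1299 c [541.6 386.8] size [96.  36.6] ang 46.8 z med 0.0526 zmax 0.0759
n [-0.29487499 -0.30131637  0.90678398] yaw up 45.61901226554598 tilt 24.935362961611037 [0.54450922 0.38984403 0.05412379] 1074
board 1074 c [542.6 387.6] size [91.  36.4] ang 47.0 z med 0.054 zmax 0.0759
xy where z=.052 along axis
[0.54164154 0.38678934] 0.05217621196791148 [0.54137724 0.38651926]
lip 87 [0.5117478  0.35477524 0.04255215] -0.04792823148656886
```

View pics/s4.png

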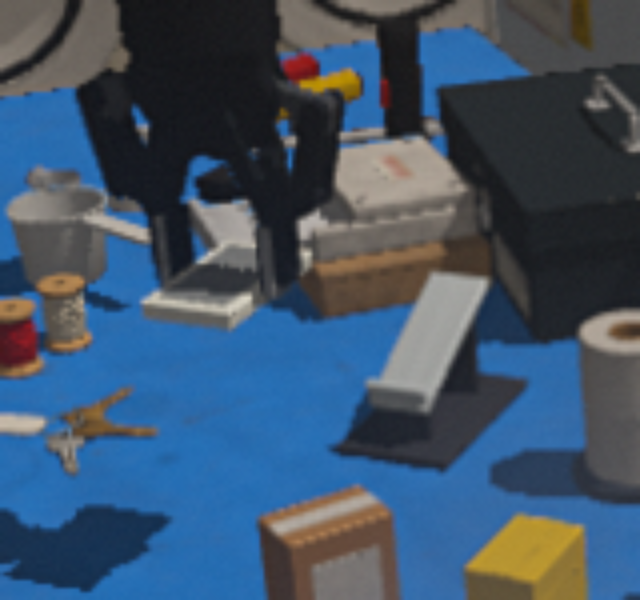

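The plaque is held level at crop (200,290), lengthways to the stand. I'll move over the stand with a slight uphill offset.

>>> step_arm(
  moves=[0.5,0.2,0.18,0,0,0.5,0.4,0.36,0,0,0.5,0.6,0.52,0,0,0.5,0.667,0.581,0,0,0.5,0.667,0.581,-0.2,0,0.5,0.667,0.581,-0.34,0,0.5,0.667,0.581,-0.34,0],
)

```text
t: 14.88
tcp_pos: [0.5415, 0.3883, 0.1509]
tool_rot: [-0.398, 0.917, -0.0, -0.004]
force: [-0.7, 0.9, -0.7]
finger_gap: 0.579
gripper_force: 24.3
```

```bash
python3 - <<'E'
from h import *
st=manip.sense();print(st['tcp_pos'],st['finger_gap'],st['force'])
s=snap('side');cv2.imwrite('pics/s5.png',cv2.resize(s['color'][130:250,190:350],None,fx=4,fy=4))
E
```

```text
[0.54146093 0.38826597 0.1509473 ] 0.5789557566868245 [-0.67505254  0.87882988 -0.67804678]
```

View pics/s5.png

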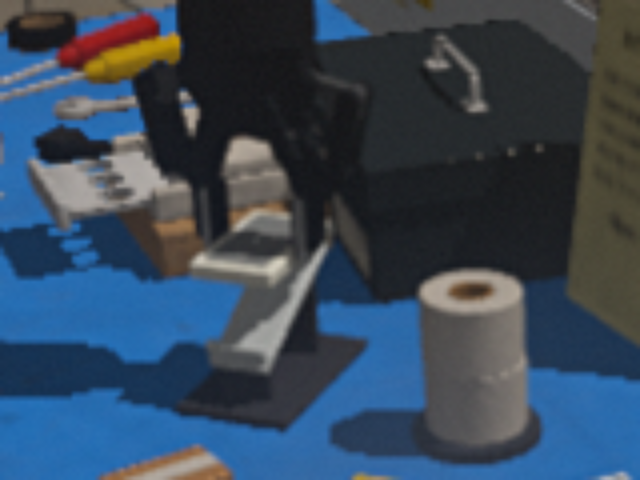

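The plaque is poised over the board at crop (250,245), and both rolls are stacked at (475,360). Now a slow descent so it pivots against the board.

>>> step_arm(
  moves=[0.5,0,0,-0.04,0,0.5,0,0,-0.07,0,0.5,0,0,-0.1,0,0.5,0,0,-0.12,0,0.5,0,0,-0.14,0,0.5,0,0,-0.14,0],
)

```text
t: 15.68
tcp_pos: [0.5439, 0.3892, 0.1268]
tool_rot: [-0.399, 0.917, -0.0, 0.001]
force: [-0.3, -3.1, 7.2]
finger_gap: 0.579
gripper_force: 26.6
```

```bash
python3 - <<'E'
from h import *
st=manip.sense();print(st['tcp_pos'],st['finger_gap'],st['force'])
s=snap('side');cv2.imwrite('pics/s6.png',cv2.resize(s['color'][160:240,210:310],None,fx=6,fy=6))
E
```

```text
[0.54393971 0.389226   0.12682779] 0.57910158323465 [-0.33883493 -3.08496088  7.23266721]
```

View pics/s6.png

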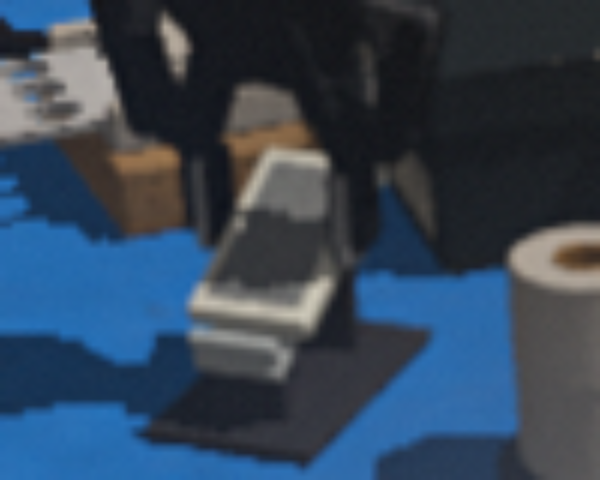

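It has pivoted flat onto the board. The lip is still clear just below its lower end at crop (240,355), so I'll slide it down the slope.

>>> step_arm(
  moves=[0.5,-0.007,-0.008,-0.005,0,0.5,-0.014,-0.015,-0.01,0,0.5,-0.021,-0.023,-0.014,0,0.5,-0.021,-0.023,-0.014,0,0.5,-0.021,-0.023,-0.014,0],
)

```text
t: 16.35
tcp_pos: [0.5405, 0.3857, 0.1246]
tool_rot: [-0.399, 0.917, 0.0, 0.002]
force: [-0.2, -0.7, 7.5]
finger_gap: 0.574
gripper_force: 26.6
```

>>> step_arm(
  moves=[0.62,0,0,0,0,0.7,0,0,0,0,0.85,0,0,0,0,0.85,0,0,0,0,0.85,0,0,0.2,0,0.85,0,0,0.5,0,0.85,-0.3,-0.4,0.5,-0.1,0.85,-0.4,-0.7,0.5,-0.2,0.85,-0.4,-1,0.5,-0.3,0.85,-0.4,-1,0.5,-0.4,1,-0.4,-1,0.5,-0.45,1,-0.4,-1,0.5,-0.5],
)

```text
t: 17.85
tcp_pos: [0.4592, 0.1839, 0.2233]
tool_rot: [0.156, 0.988, 0.0, 0.0]
force: [0.4, 0.2, 0.5]
finger_gap: 0.995
gripper_force: 0.0
```

```bash
cat >> h.py <<'E'
def board(Y,o=np.array([.5415,.3865,.052]),yaw=np.radians(47)):
    P=Y.reshape(-1,3); P=P[(np.hypot(P[:,0]-o[0],P[:,1]-o[1])<.075)&(P[:,2]>.025)]
    u=np.array([np.cos(yaw),np.sin(yaw),0]);a=np.radians(25)
    ex=u*np.cos(a)+[0,0,np.sin(a)];ez=-u*np.sin(a)+[0,0,np.cos(a)];ey=np.cross(ez,ex)
    return (P-o)@np.c_[ex,ey,ez]
E
python3 - <<'E'
from h import *
print(manip.sense()['tcp_pos'],manip.sense()['tool_rot'])
t=snap('top');Q=board(cloud(t))*1000
c=Q[Q[:,2]>7]; print(len(c),cv2.minAreaRect(c[:,:2].astype(np.float32)),np.median(c[:,2]))
A=np.c_[c[:,:2],np.ones(len(c))];print('slopes',np.linalg.lstsq(A,c[:,2],rcond=None)[0])
print('x range of plaque',np.percentile(c[abs(c[:,1])<20][:,0],[1,99]))
cv2.imwrite('pics/t7.png',cv2.resize(t['color'][210:320,120:280],None,fx=4,fy=4))
E
```

```text
[0.45919759 0.18388306 0.22330311] [1.55776493e-01 9.87792316e-01 8.87144125e-05 1.31487259e-04]
1541 ((-0.4075927734375, 0.25534820556640625), (94.46601867675781, 50.50635528564453), 0.0708218589425087) 10.318438458160868
slopes [-8.25674424e-06 -6.81060673e-03  1.04034628e+01]
x range of plaque [-46.08196981  45.63867097]
```

View pics/t7.png

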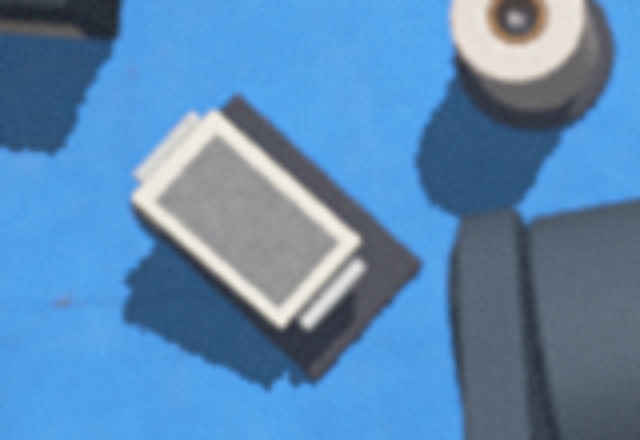

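The plaque lies flat, straight and centred. A thin dark gap to the lip is visible near crop (320,285), so I'll measure it.

```bash
python3 - <<'E'
from h import *
t=snap('top');X=cloud(t);Q=board(X)*1000
m=abs(Q[:,1])<15
for lo in range(-54,56,2):
    if -34<lo<38: continue
    k=m&(Q[:,0]>=lo)&(Q[:,0]<lo+2)
    if k.any(): print(lo,k.sum(),np.percentile(Q[k,2],[10,50,90]).round(1))
e=Q[(abs(Q[:,1])>19)&(abs(Q[:,1])<23)&(Q[:,2]>7)];print('edge strip x',np.percentile(e[:,0],[0.5,2,98,99.5]))
E
```

```text
-48 10 [ 8.6 10.1 12.1]
-46 22 [ 9.7 12.1 13.2]
-44 28 [ 0.7  9.8 13.3]
-42 35 [-1.7  4.5 11.9]
-40 5 [1.9 4.3 6.6]
-38 15 [ 8.   9.1 10.5]
-36 21 [ 8.6  9.8 11.7]
-34 23 [ 6.7  9.9 11.7]
38 18 [ 8.4  9.3 12.6]
40 26 [ 7.6  9.4 12.4]
42 23 [ 7.4 10.4 12.9]
44 27 [ 4.   9.9 12.2]
46 34 [-2.8  1.1  7.8]
48 22 [-3.8 -0.4  1.2]
50 18 [-4.3 -1.6  1.1]
edge strip x [-37.67160465 -35.91125788  44.81417254  46.19624771]
```

The gap is about 4–5 mm, which is borderline. I'll re-grip the plaque at the same place and slide it down.

>>> step_arm(
  moves=[0.85,0.1,0.2,0,0.06,0.85,0.2,0.4,0,0.12,0.85,0.3,0.6,0,0.18,0.85,0.4,0.8,0,0.24,0.85,0.4,1,0,0.3,0.85,0.4,1,0,0.36,0.85,0.4,1,0,0.42,0.85,0.4,1,0,0.48,0.85,0.4,1,0,0.5,0.85,0.4,1,-0.2,0.5,0.85,0.4,1,-0.4,0.5,0.85,0.4,1,-0.49,0.5],
)

```text
t: 19.45
tcp_pos: [0.5378, 0.3841, 0.1225]
tool_rot: [-0.593, 0.805, 0.0, -0.002]
force: [0.6, 0.8, 0.5]
finger_gap: 0.854
gripper_force: 0.0
```

>>> step_arm(
  moves=[0.85,0,0,-0.008,0,0.5,0,0,-0.008,0,0.5,0,0,-0.008,0,0.5,0,0,-0.008,0,0.5,0,0,-0.008,0,0.5,-0.007,-0.008,-0.013,0,0.5,-0.013,-0.014,-0.017,0,0.5,-0.02,-0.021,-0.021,0,0.5,-0.02,-0.021,-0.021,0,0.5,-0.02,-0.021,-0.021,0],
)

```text
t: 20.7
tcp_pos: [0.5417, 0.3834, 0.1298]
tool_rot: [-0.591, 0.806, -0.002, 0.01]
force: [1.7, 0.1, 21.1]
finger_gap: 0.504
gripper_force: 17.7
```

The yaw command had not finished in the earlier call, so this grip is skewed by 26°. I'll release and look.

>>> step_arm(
  moves=[0.85,0,0,0,0,0.85,0,0,0,0,0.85,0,0,0,0,0.85,0,0,0.2,-0.05,0.85,0,0,0.4,-0.1,0.85,0,0,0.5,-0.144,0.85,-0.3,-0.5,0.5,-0.144,0.85,-0.4,-1,0.5,-0.144,0.85,-0.4,-1,0.5,-0.144,0.85,-0.4,-1,0.5,-0.144],
)

```text
t: 21.95
tcp_pos: [0.453, 0.1781, 0.2204]
tool_rot: [-0.395, 0.919, 0.0, -0.002]
force: [0.7, -1.1, -0.0]
finger_gap: 0.851
gripper_force: 0.0
```

```bash
python3 - <<'E'
from h import *
print(manip.sense()['tcp_pos'],manip.sense()['tool_rot'])
t=snap('top');Q=board(cloud(t))*1000
c=Q[Q[:,2]>7]; print(len(c),cv2.minAreaRect(c[:,:2].astype(np.float32)),np.median(c[:,2]))
A=np.c_[c[:,:2],np.ones(len(c))];print('slopes',np.linalg.lstsq(A,c[:,2],rcond=None)[0])
for y0 in(-21,21):
  e=Q[(abs(Q[:,1]-y0)<2)&(Q[:,2]>7)];print('edge strip x',y0,np.percentile(e[:,0],[0.5,2,98,99.5]))
cv2.imwrite('pics/t8.png',cv2.resize(t['color'][210:320,120:280],None,fx=4,fy=4))
E
```

```text
[0.45297741 0.17807211 0.22037751] [-3.94801535e-01  9.18764733e-01  3.06025113e-04 -1.73757961e-03]
1523 ((-1.6969642639160156, 3.7018909454345703), (93.6124496459961, 50.5998649597168), 4.408578395843506) 10.16035289553922
slopes [-2.34613049e-03 -2.75462660e-03  1.02741398e+01]
edge strip x -21 [-37.8821168  -37.61976352  21.33166099  27.66790123]
edge strip x 21 [-40.49375684 -38.95655911  40.6329246   42.23868114]
```

View pics/t8.png

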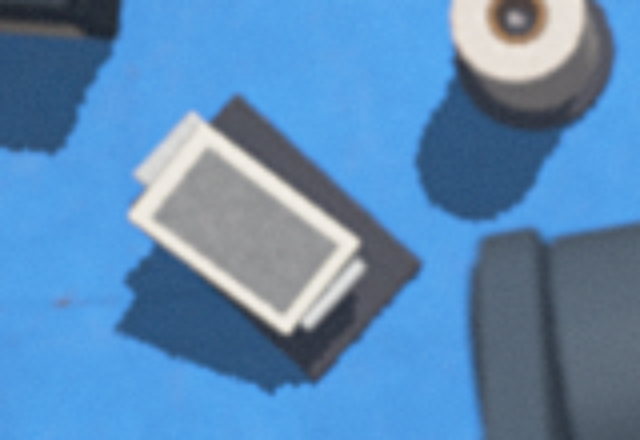

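The plaque is still on the board but turned about 4.5° and shifted 4 mm. The gripper's yaw is now right (137°), so I'll re-grip to straighten it and slide it onto the lip.

>>> step_arm(
  moves=[0.85,0.1,0.225,0,0.003,0.85,0.2,0.45,0,0.003,0.85,0.3,0.68,0,0.003,0.85,0.4,0.9,0,0.003,0.85,0.4,0.9,0,0.003,0.85,0.4,0.9,0,0.003,0.85,0.4,0.9,0,0.003],
)

```text
t: 22.88
tcp_pos: [0.5344, 0.3593, 0.2205]
tool_rot: [-0.399, 0.917, -0.0, -0.001]
force: [0.5, 0.5, -0.2]
finger_gap: 0.853
gripper_force: 0.0
```

>>> step_arm(
  moves=[0.85,0.024,0.128,0,0,0.85,0.024,0.128,-0.1,0,0.85,0.024,0.128,-0.3,0,0.85,0.024,0.128,-0.4,0,0.85,0.024,0.128,-0.48,0,0.85,0.024,0.128,-0.48,0,0.85,0.024,0.128,-0.48,0],
)

```text
t: 23.75
tcp_pos: [0.5406, 0.3862, 0.1259]
tool_rot: [-0.4, 0.917, 0.0, 0.001]
force: [-0.2, 0.4, 0.6]
finger_gap: 0.852
gripper_force: 0.0
```

>>> step_arm(
  moves=[0.5,0,0,0,0,0.5,0,0,0,0,0.5,0,0,0,0,0.5,0,0,0,0,0.5,0,0,0,0,0.5,-0.006,-0.006,-0.004,0,0.5,-0.012,-0.013,-0.008,0,0.5,-0.018,-0.019,-0.012,0,0.5,-0.018,-0.019,-0.012,0],
)

```text
t: 24.88
tcp_pos: [0.5398, 0.3857, 0.1262]
tool_rot: [-0.399, 0.917, 0.002, 0.007]
force: [1.5, 6.0, 9.0]
finger_gap: 0.58
gripper_force: 23.7
```

>>> step_arm(
  moves=[0.62,0,0,0,0,0.7,0,0,0,0,0.85,0,0,0,0,0.85,0,0,0,0,0.85,0,0,0.2,0,0.85,0,0,0.5,0,0.85,-0.2,-0.4,0.5,0,0.85,-0.4,-0.7,0.5,0,0.85,-0.4,-1,0.5,0,0.85,-0.4,-1,0.5,0,1,-0.4,-1,0.5,0],
)

```text
t: 26.25
tcp_pos: [0.4557, 0.1804, 0.2226]
tool_rot: [-0.398, 0.917, 0.0, -0.001]
force: [-0.0, 0.8, 0.4]
finger_gap: 0.999
gripper_force: 0.0
```

```bash
python3 - <<'E'
from h import *
print(manip.sense()['tcp_pos'],manip.sense()['tool_rot'])
t=snap('top');Q=board(cloud(t))*1000
c=Q[Q[:,2]>7]; print(len(c),cv2.minAreaRect(c[:,:2].astype(np.float32)),np.median(c[:,2]))
A=np.c_[c[:,:2],np.ones(len(c))];print('slopes',np.linalg.lstsq(A,c[:,2],rcond=None)[0])
for y0 in(-21,21):
  e=Q[(abs(Q[:,1]-y0)<2)&(Q[:,2]>7)];print('edge strip x',y0,np.percentile(e[:,0],[0.5,2,98,99.5]))
m=abs(Q[:,1])<15
for lo in range(-50,-32,2):
    k=m&(Q[:,0]>=lo)&(Q[:,0]<lo+2); print(lo,k.sum(),np.percentile(Q[k,2],[10,50,90]).round(1) if k.any() else '')
E
```

```text
[0.45570501 0.18043725 0.22257081] [-3.98241095e-01  9.17280570e-01  1.07000555e-04 -6.12155229e-04]
1525 ((-1.9351692199707031, 0.6595993041992188), (50.56527328491211, 90.95169067382812), 89.90266418457031) 10.280543938058681
slopes [-4.22891155e-03 -2.18933715e-03  1.03023181e+01]
edge strip x -21 [-40.24218032 -39.40474291  41.26605363  41.95384974]
edge strip x 21 [-40.11440774 -39.04274152  40.94863337  42.29951937]
-50 0 
-48 9 [ 9.4 10.3 11.2]
-46 24 [ 9.6 10.9 12.9]
-44 21 [ 7.5 10.  12.6]
-42 19 [ 8.3 10.5 12.2]
-40 24 [ 7.6 11.2 12. ]
-38 22 [ 8.1  9.7 12. ]
-36 18 [ 8.2 10.7 12.2]
-34 24 [ 8.3 10.6 12.7]
```

The plaque is against the lip, flat, straight and centred. Now the cartons, starting with A: rotate the wrist.

>>> step_arm(
  moves=[1,-0.16,0,0,-0.06,1,-0.16,0,0,-0.12,1,-0.16,0,0,-0.18,1,-0.16,0,0,-0.24,1,-0.16,0,0,-0.3,1,-0.16,0,0,-0.36,1,-0.16,0,0,-0.42,1,-0.16,0,0,-0.48,1,-0.16,0,0,-0.54,1,-0.16,0,0,-0.6,1,-0.16,0,0,-0.66,1,-0.16,0,0,-0.699],
)

```text
t: 27.8
tcp_pos: [0.425, 0.1836, 0.2225]
tool_rot: [0.635, 0.772, 0.001, 0.0]
force: [1.1, -0.4, 0.2]
finger_gap: 0.999
gripper_force: 0.0
```

```bash
python3 - <<'E'
from h import *
q=manip.sense();r=q['tool_rot'];print(q['tcp_pos'],(2*np.degrees(np.arctan2(r[1],r[0]))-90)%180)
s=snap('side');X=cloud(s)
P=circ(X,(.425,.182),.05,.06,.072); print(len(P),cv2.minAreaRect((P[:,:2]*1000).astype(np.float32)))
E
```

```text
[0.42499099 0.18356154 0.22248967] 11.145251584381228
367 ((425.14569091796875, 180.1237030029297), (57.59676742553711, 42.70255661010742), 9.431614875793457)
```

>>> step_arm(
  moves=[1,0,0,-0.2,0,1,0,0,-0.4,0,1,0,0,-0.568,0,1,0,0,-0.568,0,1,0,0,-0.568,0,0.4,0,0,-0.568,0,0.4,0,0,-0.568,0,0.4,0,0,-0.568,0,0.4,0,0,-0.568,0,0.4,0,0,-0.568,0,0.4,0,0,-0.568,0],
  grip_force=35,
)

```text
t: 29.22
tcp_pos: [0.425, 0.1824, 0.1103]
tool_rot: [0.634, 0.773, 0.001, 0.001]
force: [-0.1, 1.1, 5.3]
finger_gap: 0.649
gripper_force: 37.4
```

>>> step_arm(
  moves=[0.4,0,0,0.2,0,0.4,0,0,0.45,0,0.4,0.25,-0.08,0.45,-0.051,0.4,0.5,-0.16,0.45,-0.051,0.4,0.75,-0.24,0.45,-0.051,0.4,0.955,-0.308,0.45,-0.051,0.4,0.955,-0.308,0.45,-0.051,0.4,0.955,-0.308,0.45,-0.051,0.4,0.955,-0.308,0.45,-0.051],
)

```text
t: 30.35
tcp_pos: [0.6136, 0.1211, 0.1988]
tool_rot: [0.694, 0.72, -0.001, -0.001]
force: [-0.2, -0.0, -0.9]
finger_gap: 0.651
gripper_force: 38.7
```

```bash
python3 - <<'E'
from h import *
q=manip.sense();r=q['tool_rot'];print(q['tcp_pos'],(2*np.degrees(np.arctan2(r[1],r[0]))-90)%180)
t=snap('top');Y=cloud(t)
for n,uv,a,b in [('cA',(330,200),.135,.175),('rack',(410,238),.024,.045)]:
  try: pr(n,*blob(Y,uv,a,b,70))
  except Exception as e: print(n,'none')
s=snap('side');X=cloud(s);p=q['tcp_pos'];b=p[2]-.1103
P=X.reshape(-1,3);P=P[(abs(P[:,0]-p[0])<.05)&(abs(P[:,1]-p[1])<.04)&(P[:,2]>b+.003)&(P[:,2]<b+.03)];pr('carton low part',P,cv2.minAreaRect((P[:,:2]*1000).astype(np.float32)))
f=X.reshape(-1,3);print('minx,y pct',np.percentile(P,[2,98],axis=0))
P=X.reshape(-1,3);P=P[(abs(P[:,0]-.62)<.05)&(abs(P[:,1]-.052)<.11)&(P[:,2]>.028)&(P[:,2]<.036)];pr('rack side view',P,cv2.minAreaRect((P[:,:2]*1000).astype(np.float32)))
cv2.imwrite('pics/s9.png',cv2.resize(s['color'][190:330,290:420],None,fx=4,fy=4))
E
```

```text
[0.61359403 0.12113266 0.19879022] 2.1829114182960154
cA none
rack 159 c [621.4 -35.6] size [71.4 16.5] ang 4.7 z med 0.0313 zmax 0.0367
carton low part 431 c [605.5 106.6] size [34.6 63.6] ang 60.3 z med 0.1049 zmax 0.1184
minx,y pct [[0.58402773 0.0993866  0.09202838]
 [0.63912239 0.13135169 0.11759004]]
rack side view 880 c [617.   49.7] size [ 72.9 194. ] ang 1.8 z med 0.0317 zmax 0.0355
```

View pics/s9.png

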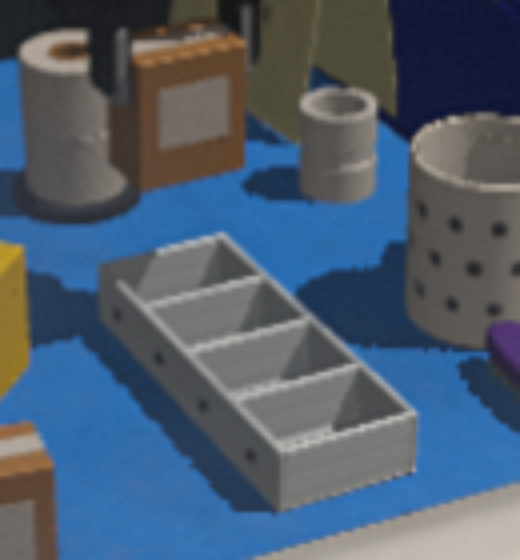

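The carton hangs straight beside the rack's back-left slot (crop 180,115), and the slots are empty. I'll lower it to just inside the mouth.

>>> step_arm(
  moves=[0.4,0,-0.002,-0.1,0,0.4,0,-0.002,-0.2,0,0.4,0,-0.002,-0.26,0,0.4,0,-0.002,-0.29,0,0.4,0,-0.002,-0.32,0,0.4,0,-0.002,-0.34,0],
)

```text
t: 31.2
tcp_pos: [0.6156, 0.1202, 0.131]
tool_rot: [0.694, 0.72, 0.0, 0.0]
force: [0.1, -0.4, -2.0]
finger_gap: 0.651
gripper_force: 38.8
```

>>> step_arm(
  moves=[0.4,0,0,-0.04,0,0.4,0,0,-0.08,0,0.4,0,0,-0.08,0,0.85,0,0,-0.08,0,0.85,0,0,-0.08,0,0.85,0,0,-0.08,0,0.85,0,0,0.1,0,0.85,0,0,0.4,0,1,-0.3,-0.15,0.5,0,1,-0.6,-0.3,0.5,0,1,-0.87,-0.427,0.5,-0.007,1,-0.87,-0.427,0.5,-0.007],
)

```text
t: 32.7
tcp_pos: [0.4363, 0.0345, 0.2309]
tool_rot: [0.702, 0.712, -0.002, -0.002]
force: [1.0, -0.8, 0.2]
finger_gap: 1.004
gripper_force: 0.0
```

```bash
python3 - <<'E'
from h import *
q=manip.sense();r=q['tool_rot'];print(q['tcp_pos'],(2*np.degrees(np.arctan2(r[1],r[0]))-90)%180)
t=snap('top');Y=cloud(t)
for n,uv,a,b in [('cA in',(343,210),.06,.085),('cB',(396,318),.055,.08),('cC',(437,310),.055,.08)]:
  try: pr(n,*blob(Y,uv,a,b,30))
  except Exception as e: print(n,'none')
E
```

```text
[0.43627885 0.03451669 0.23085789] 0.7674923016391091
cA in 731 c [615.2 120.1] size [56.3 36. ] ang 2.2 z med 0.0706 zmax 0.0766
cB 3 c [493.1  81. ] size [1.4 1.6] ang 78.1 z med 0.0636 zmax 0.0663
cC none
```

>>> step_arm(
  moves=[1,0,0,-0.2,0,1,0,0,-0.4,0,1,0,0,-0.61,0,1,0,0,-0.61,0,1,0,0,-0.61,0,0.4,0,0,-0.61,0,0.4,0,0,-0.61,0,0.4,0,0,-0.61,0,0.4,0,0,-0.61,0,0.4,0,0,-0.61,0,0.4,0,0,-0.61,0],
)

```text
t: 34.12
tcp_pos: [0.4422, 0.0347, 0.1105]
tool_rot: [0.702, 0.713, 0.001, 0.002]
force: [-0.2, 0.1, 4.9]
finger_gap: 0.646
gripper_force: 36.9
```

>>> step_arm(
  moves=[0.4,0,0,0.2,0,0.4,0,0,0.45,0,0.4,0.25,0,0.45,0.007,0.4,0.5,-0.01,0.45,0.007,0.4,0.75,-0.02,0.45,0.007,0.4,0.884,-0.033,0.45,0.007,0.4,0.884,-0.033,0.45,0.007,0.4,0.884,-0.033,0.45,0.007,0.4,0.884,-0.033,0.3,0.007,0.4,0.884,-0.033,0.2,0.007,0.4,0.884,-0.033,0.15,0.007,0.4,0.884,-0.033,0.11,0.007],
)

```text
t: 35.62
tcp_pos: [0.6178, 0.0284, 0.1386]
tool_rot: [0.694, 0.72, -0.0, -0.0]
force: [-4.5, 0.9, 58.7]
finger_gap: 0.649
gripper_force: 73.4
```

Contact at the rim. I'll lift and look.

>>> step_arm(
  moves=[0.4,0,0,0.1,0,0.4,0,0,0.3,0,0.4,0,0,0.3,0],
)

```text
t: 36.0
tcp_pos: [0.6192, 0.0282, 0.1947]
tool_rot: [0.694, 0.72, 0.002, 0.003]
force: [0.5, -0.3, -2.3]
finger_gap: 0.645
gripper_force: 60.3
```

```bash
python3 - <<'E'
from h import *
q=manip.sense();r=q['tool_rot'];print(q['tcp_pos'],q['force'],q['finger_gap'])
t=snap('top');Y=cloud(t)
for n,uv,a,b in [('cA in',(343,210),.06,.085),('cC',(437,310),.055,.08)]:
  try: pr(n,*blob(Y,uv,a,b,30))
  except Exception as e: print(n,'none')
a=cv2.resize(t['color'][170:260,310:450],None,fx=2.85,fy=2.85)
s=snap('side');b=cv2.resize(s['color'][160:320,290:420],None,fx=3,fy=3)
h=max(a.shape[0],b.shape[0]);im=np.zeros((h,a.shape[1]+b.shape[1],3),np.uint8);im[:a.shape[0],:a.shape[1]]=a;im[:b.shape[0],a.shape[1]:]=b
cv2.imwrite('pics/m10.png',im);print(im.shape)
p=q['tcp_pos'];P=cloud(s).reshape(-1,3);P=P[(abs(P[:,0]-p[0])<.035)&(abs(P[:,1]-p[1])<.03)&(P[:,2]>.05)&(P[:,2]<p[2]-.05)]
print(np.percentile(P,[1,5,95,99],axis=0))
E
```

```text
[0.61915298 0.02817796 0.1947191 ] [ 0.45325705 -0.30420329 -2.25120742] 0.6453592951396376
cA in 731 c [615.4 120.2] size [57.1 36. ] ang 2.1 z med 0.0706 zmax 0.077
cC none
(480, 789, 3)
[[0.58551726 0.00576684 0.08598369]
 [0.58703081 0.00720875 0.08894634]
 [0.64127187 0.03081348 0.14138064]
 [0.64581136 0.0416864  0.14389226]]
```

View pics/m10.png

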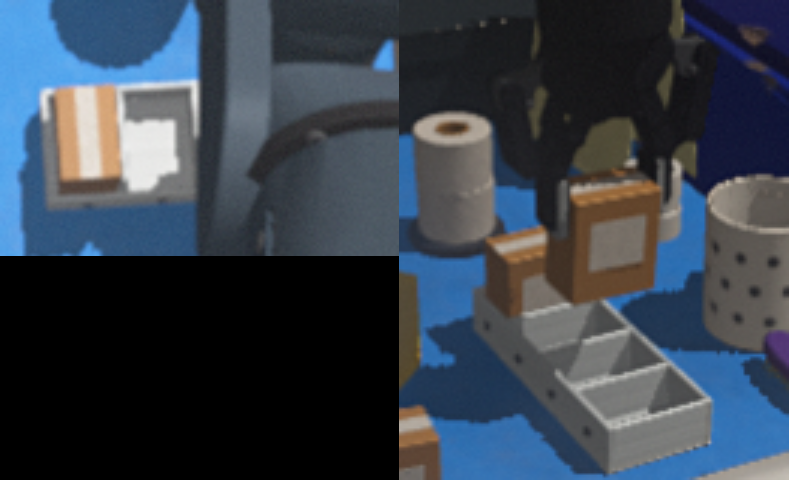

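The carton is still held upright, and carton A is seated. I'll measure the rack dividers directly.

```bash
python3 - <<'E'
from h import *
q=manip.sense();p=q['tcp_pos'];a=np.radians(1.9);ux=np.array([np.cos(a),np.sin(a)]);uy=np.array([-ux[1],ux[0]])
o=np.array([.618,.051])
for n in('side','top'):
    X=cloud(snap(n)).reshape(-1,3)
    d=X[:,:2]-o;xr=d@ux*1000;yr=d@uy*1000
    k=(abs(xr)<26)&(abs(yr)<100)&(X[:,2]>.0285)&(X[:,2]<.035)
    h,e=np.histogram(yr[k],np.arange(-100,101,2));print(n,[(int(b),int(c)) for b,c in zip(e,h) if c>3])
    k=(abs(yr)<95)&(yr<60)&(abs(xr)<45)&(X[:,2]>.0285)&(X[:,2]<.035)
    h,e=np.histogram(xr[k],np.arange(-44,46,2));print(n,'x',[(int(b),int(c)) for b,c in zip(e,h) if c>8])
    if n=='side':
        d=X[:,:2]-p[:2];xr=d@ux*1000;yr=d@uy*1000
        k=(abs(xr)<15)&(abs(yr)<26)&(X[:,2]>.07)&(X[:,2]<p[2]-.06)
        for lo in range(80,140,10):
            kk=k&(X[:,2]*1000>lo)&(X[:,2]*1000<lo+10)&(yr<0)
            if kk.any(): print('face y rel tcp at z',lo,kk.sum(),np.median(yr[kk]).round(1),'minz',X[kk,2].min().round(4))
        d=X[:,:2]-o;xr=d@ux*1000;yr=d@uy*1000
        k=(abs(xr)<15)&(abs(yr-69)<20)&(X[:,2]>.04)&(X[:,2]<.062);print('carton A face y',np.median(yr[k]), k.sum())
E
```

```text
side [(-98, 7), (-96, 34), (-94, 26), (-92, 13), (-50, 35), (-48, 29), (-46, 11), (-44, 4), (-6, 4), (-4, 27), (-2, 25), (0, 14), (40, 8), (42, 20), (44, 21), (46, 8), (48, 17), (50, 5), (52, 9)]
side x [(-38, 22), (-36, 90), (-34, 45), (-32, 13), (-30, 14), (-28, 16), (-26, 15), (-24, 12), (-22, 12), (-20, 15), (-18, 15), (-16, 11), (-14, 17), (-12, 9), (-10, 14), (-8, 11), (-6, 16), (-4, 11), (-2, 14), (0, 12), (2, 11), (4, 16), (6, 10), (8, 11), (12, 11), (18, 11), (20, 9), (24, 12), (28, 17), (30, 70), (32, 49)]
face y rel tcp at z 80 44 -18.5 minz 0.0832
face y rel tcp at z 90 76 -18.5 minz 0.0901
face y rel tcp at z 100 73 -18.6 minz 0.1
face y rel tcp at z 110 75 -18.7 minz 0.1101
face y rel tcp at z 120 75 -19.0 minz 0.12
face y rel tcp at z 130 12 -19.0 minz 0.1301
carton A face y 51.261618745617014 40
top [(0, 13), (2, 15), (44, 17), (46, 28), (48, 12), (90, 19), (92, 29), (94, 13)]
top x [(-36, 15), (-34, 38), (-32, 21), (30, 24), (32, 30), (34, 21)]
```

In the side frame the dividers sit at -95, -49, -3 and +43.5 mm. So the slot is about 2.3 mm further towards -y, relative to the carton. I'll shift and retry.

>>> step_arm(
  moves=[0.4,0,-0.012,0,0,0.4,0,-0.012,-0.1,0,0.4,0,-0.012,-0.2,0,0.4,0,-0.012,-0.23,0,0.4,0,-0.012,-0.25,0,0.4,0,-0.012,-0.26,0,0.4,0,-0.012,-0.27,0,0.4,0,-0.012,-0.28,0],
  grip_force=35,
)

```text
t: 37.2
tcp_pos: [0.6186, 0.0257, 0.1387]
tool_rot: [0.694, 0.72, 0.0, 0.001]
force: [2.7, -0.9, 0.7]
finger_gap: 0.649
gripper_force: 60.5
```

>>> step_arm(
  moves=[0.4,0,0,-0.01,0,0.4,0,0,-0.02,0,0.4,0,0,-0.03,0,0.4,0,0,-0.03,0],
)

```text
t: 37.7
tcp_pos: [0.6187, 0.0257, 0.1286]
tool_rot: [0.694, 0.72, 0.0, 0.0]
force: [1.8, 0.7, -2.2]
finger_gap: 0.647
gripper_force: 59.9
```

>>> step_arm(
  moves=[0.4,0,0,-0.03,0,0.4,0,0,-0.06,0,0.4,0,0,-0.07,0,0.4,0,0,-0.07,0],
)

```text
t: 38.2
tcp_pos: [0.6187, 0.0257, 0.1146]
tool_rot: [0.694, 0.72, 0.0, 0.001]
force: [2.7, 0.2, -3.8]
finger_gap: 0.647
gripper_force: 59.6
```

>>> step_arm(
  moves=[0.85,0,0,0,0,0.85,0,0,0,0,0.85,0,0,0,0,0.85,0,0,0.15,0,0.85,0,0,0.45,0,1,-0.3,-0.1,0.55,-0.02,1,-0.6,-0.2,0.55,-0.044,1,-0.833,-0.316,0.55,-0.044,1,-0.833,-0.316,0.55,-0.044,1,-0.833,-0.316,0.55,-0.044],
)

```text
t: 39.45
tcp_pos: [0.4524, -0.0378, 0.2254]
tool_rot: [0.742, 0.67, 0.001, 0.001]
force: [-0.1, -0.1, 0.1]
finger_gap: 1.001
gripper_force: 0.0
```

```bash
python3 - <<'E'
from h import *
q=manip.sense();r=q['tool_rot'];print(q['tcp_pos'],(2*np.degrees(np.arctan2(r[1],r[0]))-90)%180)
t=snap('top');Y=cloud(t)
for n,uv,a,b in [('cA in',(343,210),.06,.085),('cB in',(391,208),.06,.085)]:
  try: pr(n,*blob(Y,uv,a,b,30))
  except Exception as e: print(n,'none')
X=cloud(snap('side')).reshape(-1,3);o=np.array([.618,.051]);a=np.radians(1.9);ux=np.array([np.cos(a),np.sin(a)]);uy=np.array([-ux[1],ux[0]])
d=X[:,:2]-o;xr=d@ux*1000;yr=d@uy*1000
k=(abs(xr)<15)&(abs(yr+23)<22)&(X[:,2]>.04)&(X[:,2]<.062);print('B face y (side; slot3 centre -25.6)',np.median(yr[k]))
k=(abs(xr)<15)&(abs(yr+23)<22)&(X[:,2]>.06);print(np.percentile(X[k,2],[50,95]))
P=circ(X,(.452,-.0376),.05,.06,.072); print(len(P),cv2.minAreaRect((P[:,:2]*1000).astype(np.float32)))
E
```

```text
[ 0.45237826 -0.03781466  0.2254209 ] 174.17673779423757
cA in 729 c [615.4 120.1] size [57.1 36.1] ang 2.0 z med 0.0704 zmax 0.0755
cB in 747 c [616.3  25.7] size [56.7 37. ] ang 2.4 z med 0.0704 zmax 0.0757
B face y (side; slot3 centre -25.6) -43.69869609179263
[0.07093637 0.07275695]
536 ((451.8941345214844, -39.03290939331055), (39.90852355957031, 54.637725830078125), 84.51193237304688)
```

>>> step_arm(
  moves=[1,0,0,-0.2,0,1,0,0,-0.4,0,1,0,0,-0.58,0,1,0,0,-0.58,0,1,0,0,-0.58,0,0.4,0,0,-0.58,0,0.4,0,0,-0.58,0,0.4,0,0,-0.58,0,0.4,0,0,-0.58,0,0.4,0,0,-0.58,0,0.4,0,0,-0.58,0],
)

```text
t: 40.92
tcp_pos: [0.4524, -0.0376, 0.1103]
tool_rot: [0.742, 0.67, 0.001, 0.001]
force: [-0.2, 0.6, 6.4]
finger_gap: 0.653
gripper_force: 37.3
```

>>> step_arm(
  moves=[0.4,0,0,0.2,0,0.4,0,0,0.45,0,0.4,0.25,0.02,0.45,0.042,0.4,0.5,0.04,0.45,0.042,0.4,0.75,0.06,0.45,0.042,0.4,0.834,0.086,0.45,0.042,0.4,0.834,0.086,0.45,0.042,0.4,0.834,0.086,0.45,0.042,0.4,0.834,0.086,0.3,0.042,0.4,0.834,0.086,0.25,0.042],
)

```text
t: 42.18
tcp_pos: [0.6159, -0.0201, 0.1576]
tool_rot: [0.696, 0.718, -0.001, -0.002]
force: [-0.8, -0.2, -0.3]
finger_gap: 0.651
gripper_force: 38.6
```

```bash
python3 - <<'E'
from h import *
q=manip.sense();p=q['tcp_pos'];r=q['tool_rot'];print(p,q['force'],(2*np.degrees(np.arctan2(r[1],r[0]))-90)%180)
X=cloud(snap('side')).reshape(-1,3);o=np.array([.618,.051]);a=np.radians(1.9);ux=np.array([np.cos(a),np.sin(a)]);uy=np.array([-ux[1],ux[0]])
d=X[:,:2]-o;xr=d@ux*1000;yr=d@uy*1000
k=(abs(xr)<15)&(abs(yr+74)<25)&(X[:,2]>.055)&(X[:,2]<.1);print('C face y rack frame, want',-71.6-18,np.median(yr[k]),X[k,2].min())
k=(abs(yr+89.6)<6)&(abs(xr)<45)&(X[:,2]>.055)&(X[:,2]<.07);print('x range',np.percentile(xr[k],[1,99]),'want centre -2')
E
```

```text
[ 0.61593713 -0.02014324  0.15756063] [-0.76567128 -0.20681119 -0.33072104] 1.7508879677875626
C face y rack frame, want -89.6 -89.36235388267222 0.05519828624075544
x range [-34.22227899  21.73782796] want centre -2
```

>>> step_arm(
  moves=[0.4,0.006,0,0,0,0.4,0.006,0,-0.04,0,0.4,0.006,0,-0.08,0,0.4,0.006,0,-0.1,0,0.4,0.006,0,-0.12,0,0.4,0.006,0,-0.14,0,0.4,0.006,0,-0.15,0],
)

```text
t: 43.1
tcp_pos: [0.6195, -0.0202, 0.1286]
tool_rot: [0.696, 0.718, -0.0, -0.0]
force: [-0.2, -0.4, -0.8]
finger_gap: 0.646
gripper_force: 38.6
```

Inside with no contact. Lower, release and retreat.

>>> step_arm(
  moves=[0.4,0,0,-0.03,0,0.4,0,0,-0.06,0,0.4,0,0,-0.07,0,0.4,0,0,-0.07,0,0.85,0,0,-0.07,0,0.85,0,0,-0.07,0,0.85,0,0,-0.07,0,0.85,0,0,0.15,0,0.85,0,0,0.45,0,0.85,-0.3,0,0.6,0,0.85,-0.6,0,0.7,0,0.85,-0.9,-0.2,0.7,0],
)

```text
t: 44.6
tcp_pos: [0.4499, -0.0521, 0.2703]
tool_rot: [0.695, 0.719, 0.001, 0.002]
force: [0.6, -1.1, 0.6]
finger_gap: 0.85
gripper_force: 0.0
```

>>> step_arm(
  moves=[0.85,0,0,0,0,0.85,0,0,0,0,0.85,0,0,0,0],
)

```text
t: 44.98
tcp_pos: [0.4528, -0.053, 0.2687]
tool_rot: [0.696, 0.718, 0.0, 0.001]
force: [0.0, -0.2, -1.0]
finger_gap: 0.849
gripper_force: 0.0
```

```bash
python3 - <<'E'
from h import *
q=manip.sense();print(q['tcp_pos'],q['t'])
t=snap('top');Y=cloud(t)
for n,uv,a,b in [('cA',(343,210),.06,.085),('cB',(391,208),.06,.085),('cC',(414,205),.06,.085),('roll',(253,215),.07,.1),('mug',(366,120),.05,.15),('brush',(412,153),.01,.05)]:
  try: pr(n,*blob(Y,uv,a,b,26))
  except Exception as e: print(n,'none')
Q=board(Y)*1000;c=Q[Q[:,2]>7]; print(len(c),cv2.minAreaRect(c[:,:2].astype(np.float32)),np.median(c[:,2]))
for y0 in(-21,21):
  e=Q[(abs(Q[:,1]-y0)<2)&(Q[:,2]>7)];print('edge strip x',y0,np.percentile(e[:,0],[0.5,99.5]))
cv2.imwrite('pics/t11.png',t['color'][90:420,120:480])
E
```

```text
[ 0.45282    -0.05301679  0.26871856] 44.975
cA 730 c [615.2 120.1] size [56.4 36.2] ang 2.3 z med 0.0704 zmax 0.0771
cB 740 c [616.3  25.8] size [56.6 36.5] ang 1.7 z med 0.0705 zmax 0.077
cC 750 c [619. -20.] size [56.6 37.5] ang 0.3 z med 0.0705 zmax 0.0761
roll 901 c [619.7 270.9] size [54.9 55. ] ang 50.5 z med 0.0879 zmax 0.094
mug 726 c [763.9  72.1] size [86.3 67.5] ang 88.4 z med 0.0796 zmax 0.0949
brush 669 c [735.5 -15.7] size [84.4 29. ] ang 88.9 z med 0.0223 zmax 0.0283
1530 ((-2.1101608276367188, 0.5852947235107422), (90.87484741210938, 50.42316818237305), 0.04566897451877594) 10.295654707091966
edge strip x -21 [-40.06195946  41.78845357]
edge strip x 21 [-39.79632695  43.00394211]
```

View pics/t11.png

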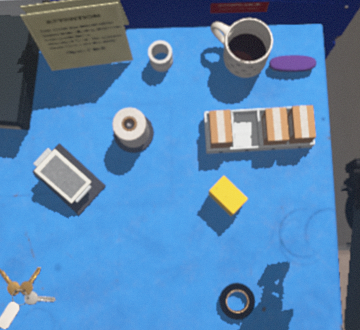

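The final picture shows three cartons in the rack at (220–305,127), both rolls stacked at (130,128) and the plaque on its stand at (65,178). The yellow carton, mug and brush have not moved. I'll hand it in.

```bash
python3 -c "
from station import manip
print(manip.sign_off())"
```

```text
the job is handed in; nothing more can be done
None
```

I handed the job in at about 45 s, but the hand-in gave no verdict: by the last camera check, all three brown cartons were on slot floors, both rolls fully down on the spindle, the plaque flat against the lip, and the mug, brush and yellow carton not moved; carton B did catch the rack rim on its first try (59 N at the wrist) before a second try seated it.

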